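# Open the bakery's combination padlock on its peg and hold it out

## Robot

A 6-joint arm with a two-finger parallel gripper is mounted at the origin on the work surface. World frame = base frame: x ahead of the robot, y to its left, z up, the work surface at z = 0. Lengths are in mm, angles in rad, forces in N, time in s.
With the tool pointing down it reaches from about 275 to 750 mm from the base axis. Payload 10.2 kg.
Tool frame: the origin (TCP) lies midway between the tips of the shut fingers; the grasp point (between the pads) lies 19 mm behind it; z points along the fingers, y is the direction in which the jaws open and shut (so a half turn about z gives the same grasp; the last joint's range is limited). The gripper opens to 85 mm and grips with 20 to 120 N. Pads are 22 mm wide; open, the fingers measure 114 mm over their backs; the gripper's body (76 mm by 85 mm) begins 54 mm behind the grasp point. The pads swing forward as they close: fully open they stand 13 mm farther back than shut.
Start: joints at [1.062, 0.313, 1.498, -0, 1.331, -0.223], TCP at [148.023, 503.706, 231.294] pointing down, gripper open.
Joint ranges: [-2.94, 2.94], [-0.97, 2.17], [0.19, 2.56], [-1.23, 4.37], [0.02, 3.11], [-2.88, 2.88]. Speed limits (rad/s): [2.39, 2.39, 3.01, 3.14, 3.14, 3.14].

## Interface

Orientations are given as a unit quaternion [w, x, y, z].
In Python, from rig import sense, optics, ctrl gives the robot as it stands.
- The arm moves only by the tool play_rows, never from a script. Its argument "plan" is a list of rows, each a list of 7 numbers: the shift along the world's x, y, z in mm, then the turn, a rotation vector about the world's x, y, z in rad, then the opening, from -1 (shut) to 1 (fully open), so that 0 is half open. A call has 1 to 5 rows; each row shifts and turns the pose as measured when the row begins; what a row does not reach is not made up. A row lasts 1/12 s, in which the tool goes at most 41.7 mm and 7.16 degrees, less where a joint would pass 70% of its speed; a pose out of reach is approached as far as the arm can. A call is refused whole if a number of a shift passes 41.7 or a number of a turn 0.125, either way. A call with a gripper value outside its range is refused whole. The fingers move at their own pace and stop on an object; "grip_force" is the grip in N (left out, the last holds). Time passes only in rows, so rows that do not move let the fingers close. It gives the time, the measured TCP pose, the force and the opening at its end, in the units of the state.
- sense(): the state, without advancing time (a new reading comes with each control period).
- optics.capture(name): name is "side" or "top" or "wrist"; returns a dict with "img" (480x640x3 uint8, blue, green, red), "fx", "fy", "cx", "cy" (pixels), "world_to_cam" (4x4, takes a point from world to camera coordinates). Camera axes: x right, y up, looking along -z (the intrinsics and any distortion apply to the point x, -y, -z); pixel columns grow to the right and rows downward; lengths in mm; the calibration is good to about 2 mm. A picture is of the moment at which its call begins. There is no depth.
- ctrl.finish_job(): hands the job in, once; it reports no verdict.
The state is a dict: "time_s": time; "joints": joint angles; "dq": joint speeds; "tau": joint torques, N m; "eef_pos": TCP position; "ee_rot": TCP orientation; "force": force on the tool from outside, world axes, zero at the start; "wrist_torque": the same for the moment, N m; "grip_width": opening from 0.0 (shut) to 1.0 (fully open).
Only numpy, scipy, OpenCV 4.12 (cv2) and the standard library are available. Lean on these libraries where they do the work, as an engineer would, in place of code of your own. Each camera call takes 0.05 s, during which the arm holds its last target. There are 200 camera calls.

## Task

It is closing time in the bread shop and the padlock is needed open. With the lock lying on its stand, turn its dial, feeling the clicks, until the white mark on the dial points at the white mark on the lock's body (towards the shackle); then take the lock by its body, pull it back against the peg so that the shackle slides well open, and lift the open lock off the peg. Finish while holding it up: level, dial upwards, about 15 cm or more above the counter and touching nothing but the gripper; leave the bread basket, the loaf on its board and the jar where they are.

Things in the scene. Friction and masses are not known exactly. Their poses are not given: they have to be found in the camera images.
- lock_center (a point): Centre of the brass padlock's body, a block 50 mm long (its x), 46 wide (y), 24 thick (z), lying flat, dial up. +x points along the shackle, within 40 degrees of straight away from the robot. Whole lock 0.3 to 0.5 kg. It lies loosely on the stand between two ribs, so its sides are free to grip from above, across y, from 7 mm above its underside upward.
- dial_grip (a point): On the dial's axis, half-way up the part that stands out: a knurled black cylinder 26 mm across, 14.5 proud of the lock's upper face; so this point is 22.5 above the centre of the lock and 8 below the knob's flat top. Grip it from above across any diameter. Its x axis points along the white mark on the knob's top.
- dial (a joint): Dial angle (rad), growing counter-clockwise seen from above. 0: white mark points at the body's white mark, the only place where the lock opens. Starts 0.6 to 1.45 counter-clockwise of it: turn clockwise. It clicks to rest every 20 degrees (0.349 rad), one rest is 0; a click takes about 0.05 Nm. Within 0.1 of 0 the shackle is free, and once pulled it keeps the dial there.
- shackle (a joint): How far the steel shackle has slid out of the body, in m, along the lock's +x: 0 shut, 0.024 fully open. Blocked after 1 to 5 mm unless the dial is at 0; when free it slides with about 3 N of friction and stays where it is left.
- shackle_bend (a point): Middle of the shackle's bend: rod 7 mm thick bent to a U, 23 clear between the legs, 52 ahead of the lock's centre when shut, level with it. The peg stands inside the U, 1.5 mm behind the bend's inside, so pulling the body back along the lock's -x draws the shackle open: pull about 22 mm (25.5 meets the stop).
- stand: Dark wooden board fixed to the counter, 140 (x, along the lock) by 110 by 20 mm high, origin under its centre. A plain steel peg 9 thick, no head, rises 26 above it, 27.5 ahead of its centre; the lock's centre starts 15 behind its centre. Ribs 7 high, 6 thick, 40 long beside the lock and a stop 7 high before it; open at the back. A lock raised 25 mm clears peg and ribs.
- basket: Round straw bread basket with two handles and a loaf in it, 200 mm across, 100 high over the handles, origin under its centre: a bystander, to the robot's left.
- loafboard: Light wooden board 200 mm by 90 with a brown loaf on it, 91 high in all, origin under its centre: a bystander, to the robot's right.
- jar: Amber glass jar 66 mm across, 90 high, origin under its centre: a bystander, to the right and farther off.
- lock: The same padlock, with its dial and shackle: origin at the centre of the body's underside, axes as lock_center.
Mind the look-alikes: they are no part of the job. What is shaped like the lock but pink is not meant.

How it is judged (in metres and radians):
On the way, in this order (a step that is already met when the one before it is completed fails the run):
1. the dial's mark is turned to the body's mark while the shackle is still shut (value of joint dial between -0.16 and 0.16 rad and value of joint shackle below 0.004 m), for 0.2 s.
2. the shackle is pulled at least 14 mm open (value of joint shackle above 0.014 m), for 0.2 s.
At the end, for the whole second after the job is handed in: The shackle is at least 14 mm open; the lock's centre is at least 12 cm above the counter, its dial face within 0.35 rad (20 degrees) of level; the fingers hold it (over 2 N) and it does not touch the stand, basket, loaf board or jar; it is still (under 5 cm/s) (value of joint shackle above 0.014 m and height (world z) of lock_center above 0.12 m and angle between lock_center's own z axis and vertical below 0.35 rad and contact force between the fingers and lock above 2 N and contact force between lock and stand below 0.2 N and contact force between lock and basket below 0.2 N and contact force between lock and loafboard below 0.2 N and contact force between lock and jar below 0.2 N and linear speed of lock below 0.05 m/s); the arm keeps its last pose, push and grip.
It fails at once if the shackle is forced while the dial is off its mark (value of joint shackle above 0.009 m and (value of joint dial above 0.35 rad or value of joint dial below -0.35 rad)).
It fails at once if the bread basket is moved more than 30 mm (distance of basket from where it was at the start of the episode above 0.03 m).
It fails at once if the loaf on its board is moved more than 30 mm (distance of loafboard from where it was at the start of the episode above 0.03 m).
It fails at once if the jar is moved more than 30 mm (distance of jar from where it was at the start of the episode above 0.03 m).
It also fails if it takes over 51 s, if anything falls off the work surface, if the arm or the gripper's body presses on something with over 40 N, if the wrist force passes 120 N, or if a joint passes its speed limit or range.

## Working session

There is one attempt and no reset: what is moved stays moved. The work goes in short steps, Python scripts to look and compute and a tool call to move; the robot and the scene stay as the last step left them, time stands still between calls to the robot, and variables do not carry over. Pictures are saved under pics/ and viewed, about 8 in all and at most 12, crops included, and the job is handed in when it is done.

Besides the shell and the picture viewer there is one more tool, called after "Emit:" by a JSON object that holds its "api" and its "payload", one argument or row to a line. play_rows: Moves the arm, as the interface text tells. Its arguments: {"type":"object","properties":{"plan":{"type":"array"},"grip_force":{"type":"number"}},"required":["plan"]}

```bash
mkdir -p pics
cat > h.py <<'E'
import numpy as np, cv2
from rig import sense, optics, ctrl
def cap(n,f=None):
    c=optics.capture(n)
    if f: cv2.imwrite('pics/'+f,c['img'])
    return c
def ray(c,u,v):
    T=np.array(c['world_to_cam']);R=T[:3,:3];o=-R.T@T[:3,3]
    d=R.T@np.array([(u-c['cx'])/c['fx'],-(v-c['cy'])/c['fy'],-1.]);return o,d
def onz(c,u,v,z):
    o,d=ray(c,u,v);return o+d*(z-o[2])/d[2]
def proj(c,p):
    q=np.array(c['world_to_cam'])@np.append(p,1);return c['cx']+c['fx']*q[0]/-q[2],c['cy']-c['fy']*q[1]/-q[2]
E
python3 - <<'E'
from h import *
s=sense();print(s)
c=cap('top','top.png');print({k:c[k] for k in c if k!='img'})
c=cap('side','side.png');print({k:c[k] for k in c if k!='img'})
E
```

```text
{'time_s': 0.0, 'joints': array([ 1.06160173e+00,  3.13435826e-01,  1.49844499e+00,  5.42010526e-06,
        1.33100323e+00, -2.23404377e-01]), 'dq': array([-0.0005053 ,  0.00091349, -0.00028798, -0.00140524, -0.0006444 ,
        0.00107921]), 'tau': array([ 1.57517734e-03, -4.12275553e+01, -2.59737003e+01, -6.02413479e-05,
        4.24581769e-03,  4.11291762e-05]), 'eef_pos': array([147.88788601, 503.46828909, 230.73935401]), 'ee_rot': array([-2.33722605e-04,  1.42409918e-01,  9.89807556e-01, -6.01919306e-04]), 'force': array([ 0.23889332, -0.42694836, -1.6559215 ]), 'wrist_torque': array([ 0.05610126, -0.01842895, -0.01573584]), 'grip_width': 1.0003185529506091}
{'fx': 500.4896445408319, 'fy': 500.4896445408319, 'cx': 316.1849946196603, 'cy': 244.49840458933934, 'world_to_cam': array([[ 2.14228095e-02, -9.99689037e-01, -1.27629258e-02,
        -6.93293818e+00],
       [ 9.91293139e-01,  1.95805187e-02,  1.30209504e-01,
        -5.58679257e+02],
       [-1.29919109e-01, -1.54412542e-02,  9.91404354e-01,
        -1.29412448e+03],
       [ 0.00000000e+00,  0.00000000e+00,  0.00000000e+00,
         1.00000000e+00]])}
{'fx': 541.8418203806241, 'fy': 541.8418203806241, 'cx': 322.4228994805062, 'cy': 238.8441710921353, 'world_to_cam': array([[ 7.20007616e-01, -6.93957338e-01, -3.49923011e-03,
        -3.98546770e+02],
       [ 3.55664093e-01,  3.64676103e-01,  8.60531460e-01,
        -2.39795692e+02],
       [-5.95896036e-01, -6.20833756e-01,  5.09385279e-01,
        -8.86265994e+02],
       [ 0.00000000e+00,  0.00000000e+00,  0.00000000e+00,
         1.00000000e+00]])}
```

View pics/top.png

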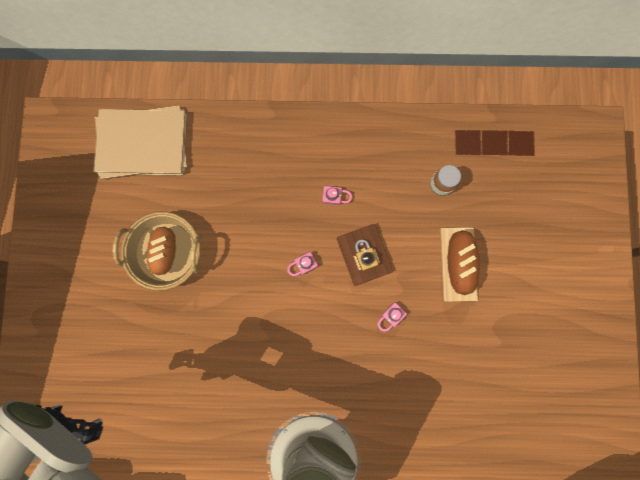

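View pics/side.png

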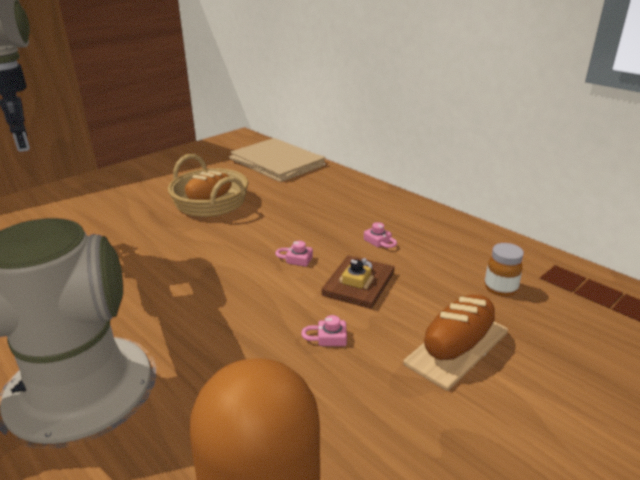

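The top view shows the stand at about (366,254), the lock at (367,258) with its shackle up and slightly left, and pink decoys around it. The side view shows the lock at (357,272).

Run:
```python
from h import *
c=cap('top');im=c['img'];x0,y0=325,215
cr=im[y0:295,x0:405]
hsv=cv2.cvtColor(cr,cv2.COLOR_BGR2HSV)
m=(hsv[...,2]<105).astype(np.uint8)*255
m=cv2.morphologyEx(m,cv2.MORPH_CLOSE,np.ones((9,9)))
k=max(cv2.findContours(m,0,2)[0],key=cv2.contourArea)
r=cv2.minAreaRect(k);b=cv2.boxPoints(r)+[x0,y0];print(r,b)
B=np.array([onz(c,u,v,20) for u,v in b]);print(B.round(1),B.mean(0),[np.linalg.norm(B[i]-B[i-1]) for i in range(4)])
print('lock',onz(c,367,258,46+12))
cv2.imwrite('pics/c.png',cv2.resize(im[215:295,325:405],(560,560),interpolation=cv2.INTER_CUBIC))
```

```text
((48.803443908691406, 36.65862274169922), (26.542356491088867, 31.00522804260254), 86.633544921875) [[357.54827499 239.32068825]
 [388.49999619 237.50000191]
 [390.05860901 263.99655914]
 [359.10689163 265.81724548]]
[[ 577.1 -106.2   20. ]
 [ 583.7 -189.4   20. ]
 [ 512.2 -193.7   20. ]
 [ 505.6 -111.2   20. ]] [ 544.67079968 -150.13458778   20.        ] [np.float64(71.64217476966796), np.float64(83.42457444054877), np.float64(71.62775479730301), np.float64(82.84544842170868)]
lock [ 523.06284666 -128.76054124   58.        ]
```

View pics/c.png

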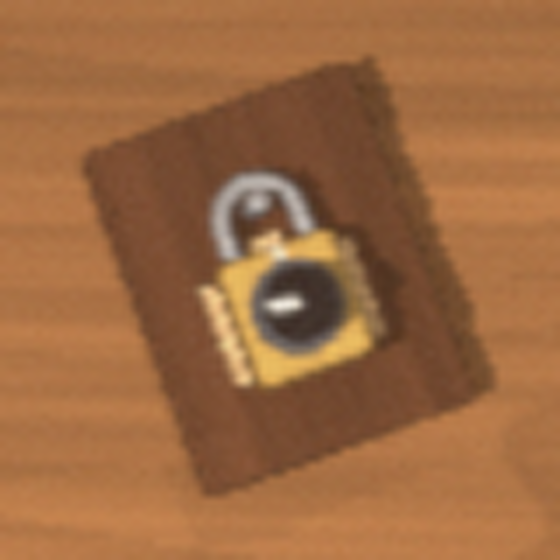

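Emit:
{"api": "play_rows", "payload": {
  "plan": [
    [20.5,-35,0,0,0,-0.107,1],
    [20.5,-35,0,0,0,-0.107,1],
    [20.5,-35,0,0,0,-0.107,1],
    [20.5,-35,0,0,0,-0.107,1],
    [20.5,-35,0,0,0,-0.107,1]
  ],
  "grip_force": 40
}}

```text
time_s: 0.57
eef_pos: [248.6, 326.0, 228.5]
ee_rot: [-0.001, 0.403, 0.915, -0.001]
force: [1.6, -0.7, -0.1]
grip_width: 1.002
```

Emit:
{"api": "play_rows", "payload": {
  "plan": [
    [20.5,-35,0,0,0,-0.107,1],
    [20.5,-35,0,0,0,-0.107,1],
    [20.5,-35,0,0,0,-0.107,1],
    [20.5,-35,0,0,0,-0.107,1],
    [20.5,-35,0,0,0,-0.107,1]
  ]
}}

```text
time_s: 0.98
eef_pos: [351.2, 144.3, 228.5]
ee_rot: [-0.001, 0.641, 0.768, -0.0]
force: [1.5, 1.4, 0.2]
grip_width: 0.995
```

Emit:
{"api": "play_rows", "payload": {
  "plan": [
    [20.5,-35,0,0,0,-0.107,1],
    [20.5,-35,0,0,0,-0.107,1],
    [20.5,-35,0,0,0,-0.107,1],
    [20.5,-35,0,0,0,-0.107,1],
    [20.5,-35,0,0,0,-0.107,1]
  ]
}}

```text
time_s: 1.4
eef_pos: [453.7, -37.3, 228.7]
ee_rot: [-0.001, 0.829, 0.559, 0.001]
force: [0.5, 1.4, 1.1]
grip_width: 0.997
```

Emit:
{"api": "play_rows", "payload": {
  "plan": [
    [22,-30,0,0,0,-0.107,1],
    [22,-30,0,0,0,-0.107,1],
    [22,-30,0,0,0,-0.107,1],
    [0,0,0,0,0,0,1],
    [0,0,0,0,0,0,1]
  ]
}}

```text
time_s: 1.82
eef_pos: [523.4, -139.7, 226.0]
ee_rot: [-0.001, 0.914, 0.405, -0.0]
force: [0.4, 0.5, 0.3]
grip_width: 1.0
```

Run:
```python
from h import *
s=sense();print(s['eef_pos'],s['joints'],s['force'])
c=cap('wrist','w1.png');print(c['world_to_cam'],c['fx'],c['cx'],c['cy'])
```

```text
[ 523.40926804 -139.69164073  225.95605168] [-4.77853176e-01  3.54976162e-01  1.45373171e+00  1.44317939e-03
  1.33539168e+00  2.58829609e-01] [0.42038606 0.46626606 0.29044211]
[[ 7.40722993e-01 -6.71804058e-01 -2.95907232e-03 -4.80385113e+02]
 [ 6.43040468e-01  7.10270031e-01 -2.86383377e-01 -2.02415890e+02]
 [ 1.94495255e-01  2.10227949e-01  9.58110539e-01 -4.46395437e+02]
 [ 0.00000000e+00  0.00000000e+00  0.00000000e+00  1.00000000e+00]] 346.65600409134146 316.1105245855807 239.9891517108033
```

View pics/w1.png

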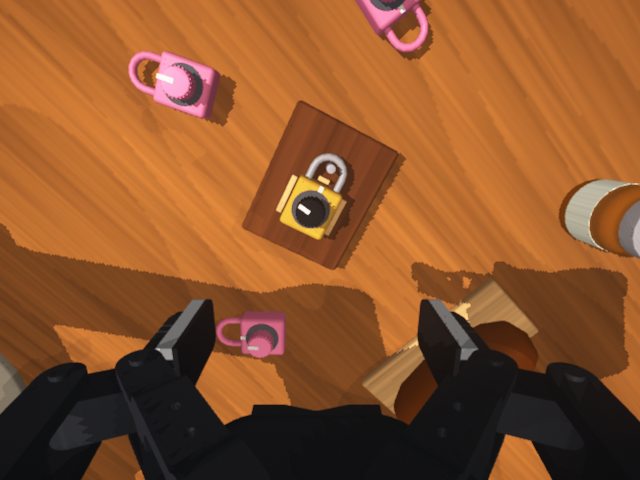

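The wrist view shows the stand centred at about (325,185), the knob at (310,210) with its mark pointing up-left, and the body's mark at (323,188). I'll measure it by colour masks.

```bash
cat >> h.py <<'E'
def big(m): return max(cv2.findContours(m.astype(np.uint8)*255,0,1)[0],key=cv2.contourArea)
def measure(c,roi=(235,90,415,280),zs=20):
    x0,y0,x1,y1=roi;cr=c['img'][y0:y1,x0:x1];h=cv2.cvtColor(cr,cv2.COLOR_BGR2HSV);H,S,V=cv2.split(h)
    red=((H<16)|(H>170))&(V<135)&(S>80)
    m=cv2.morphologyEx(red.astype(np.uint8),cv2.MORPH_CLOSE,np.ones((25,25)));m=cv2.morphologyEx(m,cv2.MORPH_OPEN,np.ones((5,5)))
    b=cv2.boxPoints(cv2.minAreaRect(big(m)))+[x0,y0]
    B=np.array([onz(c,u,v,zs)[:2] for u,v in b]);print('stand',b.round(),B.round(1).tolist(),B.mean(0).round(1),[round(np.linalg.norm(B[i]-B[i-1]),1) for i in range(4)],[round(np.degrees(np.arctan2(*(B[i]-B[i-1])[::-1])),1) for i in range(4)])
    y=(H>20)&(H<32)&(S>140)&(V>120);k=cv2.morphologyEx(y.astype(np.uint8),cv2.MORPH_CLOSE,np.ones((3,3)))
    k=cv2.convexHull(big(k));b=cv2.boxPoints(cv2.minAreaRect(k))+[x0,y0]
    B=np.array([onz(c,u,v,zs+24)[:2] for u,v in b]);print('brass',b.round(),B.round(1).tolist(),B.mean(0).round(1),[round(np.linalg.norm(B[i]-B[i-1]),1) for i in range(4)],[round(np.degrees(np.arctan2(*(B[i]-B[i-1])[::-1])),1) for i in range(4)])
    dk=(V<70)&(cv2.drawContours(np.zeros_like(V),[k],-1,1,-1)>0)
    (kx,ky),kr=cv2.minEnclosingCircle(big(dk));print('knob px',kx+x0,ky+y0,kr,'world top',onz(c,kx+x0,ky+y0,zs+38.5).round(1))
    w=((S<70)&(V>150)).astype(np.uint8)
    for q in cv2.findContours(w,0,1)[0]:
        if cv2.contourArea(q)<4: continue
        r=cv2.minAreaRect(q);b=cv2.boxPoints(r)+[x0,y0];l=np.argmax([np.linalg.norm(b[i]-b[i-1]) for i in range(4)])
        P=[onz(c,*b[j],zs+38.5) for j in (l,l-1)];d=P[0]-P[1]
        print('white',(np.array(r[0])+[x0,y0]).round(1),r[1],'ang',round(np.degrees(np.arctan2(d[1],d[0])),1),onz(c,r[0][0]+x0,r[0][1]+y0,zs+38.5).round(1),onz(c,r[0][0]+x0,r[0][1]+y0,zs+24).round(1))
E
python3 - <<'E'
from h import *
c=cap('wrist');measure(c)
E
```

```text
stand [[220. 220.]
 [300.  87.]
 [418. 158.]
 [337. 291.]] [[442.8, -78.4], [590.2, -41.7], [631.7, -166.1], [480.0, -220.1]] [ 536.1 -126.5] [np.float64(146.5), np.float64(151.9), np.float64(131.2), np.float64(161.0)] [np.float64(104.7), np.float64(14.0), np.float64(-71.6), np.float64(-160.4)]
brass [[279. 220.]
 [300. 177.]
 [339. 196.]
 [318. 239.]] [[494.2, -117.5], [536.2, -101.1], [551.5, -138.6], [509.4, -156.6]] [ 522.8 -128.5] [np.float64(42.0), np.float64(45.1), np.float64(40.5), np.float64(45.8)] [np.float64(111.2), np.float64(21.3), np.float64(-67.8), np.float64(-156.9)]
knob px 311.3181838989258 211.40908813476562 15.762411117553711 world top [ 524.7 -129.9   58.5]
white [304. 209.] (13.312806129455566, 4.992301940917969) ang 103.5 [ 521.3 -123.8   58.5] [ 518.9 -125.6   44. ]
white [320.5 189.5] (4.0249223709106445, 6.708203315734863) ang 21.3 [ 544.3 -120.7   58.5] [ 543.  -122.4   44. ]
white [330.5 168.5] (8.485280990600586, 8.485280990600586) ang 93.5 [ 563.1 -112.9   58.5] [ 562.7 -114.2   44. ]
white [328.4 169.7] (37.11872863769531, 31.304948806762695) ang 111.4 [ 561.1 -112.4   58.5] [ 560.5 -113.7   44. ]
```

Emit:
{"api": "play_rows", "payload": {
  "plan": [
    [0,4,-36,0,0,0,1],
    [0,4,-36,0,0,0,1],
    [0,2,-36,0,0,0,1],
    [0,0,-30,0,0,0,1],
    [0,0,-15,0,0,0,1]
  ]
}}

```text
time_s: 2.33
eef_pos: [522.4, -123.2, 74.5]
ee_rot: [0.004, 0.912, 0.411, 0.004]
force: [-0.5, -0.6, -0.5]
grip_width: 1.0
```

Emit:
{"api": "play_rows", "payload": {
  "plan": [
    [0,0,0,0,0,0,1],
    [0,0,0,0,0,0,1]
  ]
}}

```text
time_s: 2.5
eef_pos: [520.1, -120.3, 72.4]
ee_rot: [0.001, 0.911, 0.412, 0.002]
force: [0.7, -0.6, 0.6]
grip_width: 1.002
```

Emit:
{"api": "play_rows", "payload": {
  "plan": [
    [3.5,-9,-12,0,0,0,1],
    [0,0,-6,0,0,0,1],
    [0,0,0,0,0,0,1],
    [0,0,0,0,0,0,1]
  ]
}}

```text
time_s: 2.83
eef_pos: [525.4, -128.1, 59.5]
ee_rot: [0.004, 0.91, 0.414, 0.005]
force: [0.1, -1.2, -0.2]
grip_width: 1.002
```

Run:
```python
from h import *
c=cap('wrist','w2.png');s=sense();print(s['eef_pos'],s['ee_rot'])
print(proj(c,[523.5,-129.5,58.5]),proj(c,s['eef_pos']))
```

```text
[ 525.4223251  -128.04135416   59.59473561] [0.0042692  0.91015308 0.41422121 0.0048928 ]
(np.float64(316.12314789612657), np.float64(309.0833740006134)) (np.float64(317.23521421514084), np.float64(305.51876858741264))
```

View pics/w2.png

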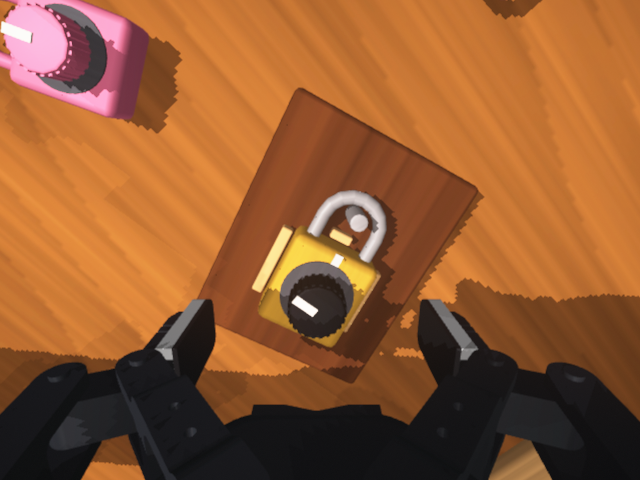

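The knob's top is at about (322,308) here, its mark runs (316,315) to (293,300), and the body's mark is at (337,262).

Run:
```python
from h import *
s=sense();c=dict(np.load('x.npz')) if 0 else cap('wrist')
k=onz(c,322,308,58.5);print(k)
b=onz(c,337,262,44);print(b)
a=onz(c,294,300,58.5)-onz(c,315,315,58.5);print(np.degrees(np.arctan2(a[1],a[0])))
e=onz(c,260,307,44),onz(c,302,228,44),onz(c,380,264,44)
for i,j in((0,1),(1,2)):
  d=e[j]-e[i];print(np.degrees(np.arctan2(d[1],d[0])),np.linalg.norm(d))
print(e)
measure(c,(190,70,490,390))
```

```text
[ 525.89948613 -130.8722826    58.5       ]
[ 542.87094794 -122.95995064   44.        ]
100.23672187953142
21.160106851396066 46.33444295602544
-66.77064985073899 41.92063003306846
(array([ 498.21087904, -115.7819606 ,   44.        ]), array([541.42123897, -99.05636947,  44.        ]), array([ 557.95526748, -137.57863737,   44.        ]))
stand [[190.  89.]
 [489.  89.]
 [489. 389.]
 [190. 389.]] [[542.2, -15.7], [652.2, -111.1], [555.9, -259.4], [415.3, -134.6]] [ 541.4 -130.2] [np.float64(174.0), np.float64(145.5), np.float64(176.8), np.float64(188.0)] [np.float64(43.1), np.float64(-41.0), np.float64(-123.0), np.float64(138.4)]
brass [[269. 287.]
 [297. 235.]
 [334. 255.]
 [306. 307.]] [[508.9, -110.8], [537.2, -100.0], [544.0, -119.3], [515.5, -131.2]] [ 526.4 -115.3] [np.float64(21.4), np.float64(30.3), np.float64(20.5), np.float64(30.9)] [np.float64(107.9), np.float64(20.9), np.float64(-70.5), np.float64(-157.3)]
knob px 305.0 276.0 9.999999747378752e-05 world top [ 530.5 -113.9   58.5]
white [304.5 305.9] (26.31014633178711, 9.486830711364746) ang 101.0 [ 520.6 -124.8   58.5] [ 515.4 -130.1   44. ]
white [336.6 260.3] (8.497057914733887, 12.521980285644531) ang 24.3 [ 545.9 -117.5   58.5] [ 543.3 -122.2   44. ]
white [358.2 222.8] (16.970561981201172, 17.677669525146484) ang 5.4 [ 563.8 -110.6   58.5] [ 563.  -114.6   44. ]
white [351.3 220.5] (70.5562744140625, 59.74312210083008) ang -67.7 [ 562.2 -107.9   58.5] [ 561.2 -111.6   44. ]
```

Emit:
{"api": "play_rows", "payload": {
  "plan": [
    [0,-2,-8,0,0,0,1],
    [0,-1,-5,0,0,0,1],
    [0,0,0,0,0,0,1]
  ]
}}

```text
time_s: 3.18
eef_pos: [525.9, -131.1, 46.9]
ee_rot: [0.005, 0.91, 0.414, 0.006]
force: [-0.3, -0.0, -0.4]
grip_width: 1.002
```

Emit:
{"api": "play_rows", "payload": {
  "plan": [
    [0,0,0,0,0,0,-0.2],
    [0,0,0,0,0,0,-0.2],
    [0,0,0,0,0,0,-0.2]
  ]
}}

```text
time_s: 3.43
eef_pos: [525.6, -131.1, 46.4]
ee_rot: [0.005, 0.91, 0.414, 0.005]
force: [-0.1, -0.2, 0.4]
grip_width: 0.602
```

Emit:
{"api": "play_rows", "payload": {
  "plan": [
    [0,0,0,0,0,0,-1],
    [0,0,0,0,0,0,-1],
    [0,0,0,0,0,0,-1],
    [0,0,0,0,0,0,-1],
    [0,0,0,0,0,0,-1]
  ],
  "grip_force": 40
}}

```text
time_s: 3.85
eef_pos: [525.2, -130.6, 46.8]
ee_rot: [0.004, 0.91, 0.414, 0.005]
force: [-0.2, 0.5, 0.4]
grip_width: 0.283
```

Run:
```python
from h import *
s=sense();print(s['eef_pos'],s['ee_rot'],s['force'],s['wrist_torque'],s['grip_width'],s['joints'][5])
```

```text
[ 525.15242236 -130.609436     46.78318563] [0.00413036 0.91006007 0.41442604 0.00496682] [-0.23103913  0.52891272  0.44986047] [-0.0051497   0.01339252 -0.00566472] 0.2832167163234321 0.2526387109642968
```

Emit:
{"api": "play_rows", "payload": {
  "plan": [
    [0,0,0,0,0,-0.1,-1],
    [0,0,0,0,0,-0.1,-1],
    [0,0,0,0,0,-0.1,-1],
    [0,0,0,0,0,-0.1,-1],
    [0,0,0,0,0,-0.1,-1]
  ]
}}

```text
time_s: 4.27
eef_pos: [525.3, -130.2, 46.8]
ee_rot: [0.005, 0.986, 0.167, 0.004]
force: [-1.8, 2.2, 2.2]
grip_width: 0.28
```

```bash
cat >> h.py <<'E'
from scipy.spatial.transform import Rotation as Ro
def st():
    s=sense();q=s['ee_rot'];R=Ro.from_quat([q[1],q[2],q[3],q[0]]).as_matrix()
    print(s['time_s'],s['eef_pos'].round(1),'yaw',round(np.arctan2(R[1,1],R[0,1]),4),'z',R[:,2].round(3),s['force'].round(1),s['wrist_torque'].round(3),round(s['grip_width'],3),s['joints'].round(2))
E
python3 -c "from h import *; st()"
```

```text
4.2667 [ 525.3 -130.2   46.8] yaw -1.2347 z [ 0.01  -0.009 -1.   ] [-1.8  2.2  2.2] [0.356 0.275 0.009] 0.28 [-0.46  0.56  1.66 -0.    0.91  0.78]
```

Emit:
{"api": "play_rows", "payload": {
  "plan": [
    [0,0,0,0,0,-0.1,-1],
    [0,0,0,0,0,-0.1,-1],
    [0,0,0,0,0,-0.1,-1],
    [0,0,0,0,0,-0.1,-1],
    [0,0,0,0,0,-0.1,-1]
  ]
}}

```text
time_s: 4.68
eef_pos: [525.2, -130.7, 46.8]
ee_rot: [0.007, 0.996, -0.094, 0.002]
force: [-0.0, -1.0, -0.3]
grip_width: 0.285
```

```bash
python3 -c "from h import *; st()"
```

```text
4.6833 [ 525.2 -130.7   46.8] yaw -1.7596 z [ 0.003 -0.014 -1.   ] [-0.  -1.  -0.3] [-0.037  0.151  0.011] 0.285 [-0.46  0.56  1.66 -0.01  0.91  1.31]
```

Emit:
{"api": "play_rows", "payload": {
  "plan": [
    [0,0,0,0,0,-0.1,-1],
    [0,0,0,0,0,-0.1,-1],
    [0,0,0,0,0,-0.09,-1],
    [0,0,0,0,0,-0.04,-1],
    [0,0,0,0,0,0,-1]
  ]
}}

```text
time_s: 5.1
eef_pos: [525.1, -131.2, 46.8]
ee_rot: [0.007, 0.964, -0.267, 0.001]
force: [0.5, -1.3, 1.1]
grip_width: 0.285
```

```bash
python3 -c "from h import *; st()"
```

```text
5.1 [ 525.1 -131.2   46.8] yaw -2.1113 z [-0.002 -0.015 -1.   ] [ 0.5 -1.3  1.1] [-0.01  -0.046 -0.055] 0.285 [-0.45  0.56  1.65 -0.02  0.92  1.67]
```

Emit:
{"api": "play_rows", "payload": {
  "plan": [
    [0,0,0,0,0,0,0.6],
    [0,0,0,0,0,0,0.6],
    [0,0,0,0,0,0,0.6],
    [0,0,10,0,0,0.05,0.6],
    [0,0,20,0,0,0.12,1]
  ]
}}

```text
time_s: 5.52
eef_pos: [523.6, -130.6, 74.2]
ee_rot: [0.007, 0.984, -0.18, -0.001]
force: [0.0, -0.2, 0.2]
grip_width: 0.918
```

Emit:
{"api": "play_rows", "payload": {
  "plan": [
    [0,0,35,0,0,0.12,1],
    [0,0,35,0,0,0.12,1],
    [0,0,0,0,0,0.12,1],
    [0,0,0,0,0,0.12,1],
    [0,0,0,0,0,0.06,1]
  ]
}}

```text
time_s: 5.93
eef_pos: [524.8, -131.1, 151.6]
ee_rot: [0.009, 0.995, 0.103, 0.003]
force: [-0.6, 0.5, -0.4]
grip_width: 1.0
```

```bash
python3 -c "
from h import *
st();c=cap('wrist');print(proj(c,[525.5,-130.5,58.5]))
u,v=map(int,proj(c,[530,-128,50]));cv2.imwrite('pics/w3.png',cv2.resize(c['img'][max(v-100,0):v+100,u-130:u+130],None,fx=3,fy=3,interpolation=2));print(u,v);np.savez('w3.npz',**c)"
```

```text
5.9333 [ 524.8 -131.1  151.6] yaw -1.3649 z [ 0.009 -0.018 -1.   ] [-0.6  0.5 -0.4] [ 0.018 -0.039  0.096] 1.0 [-0.46  0.42  1.57 -0.01  1.14  0.91]
(np.float64(314.15880219660653), np.float64(243.1312603391145))
311 233
```

View pics/w3.png

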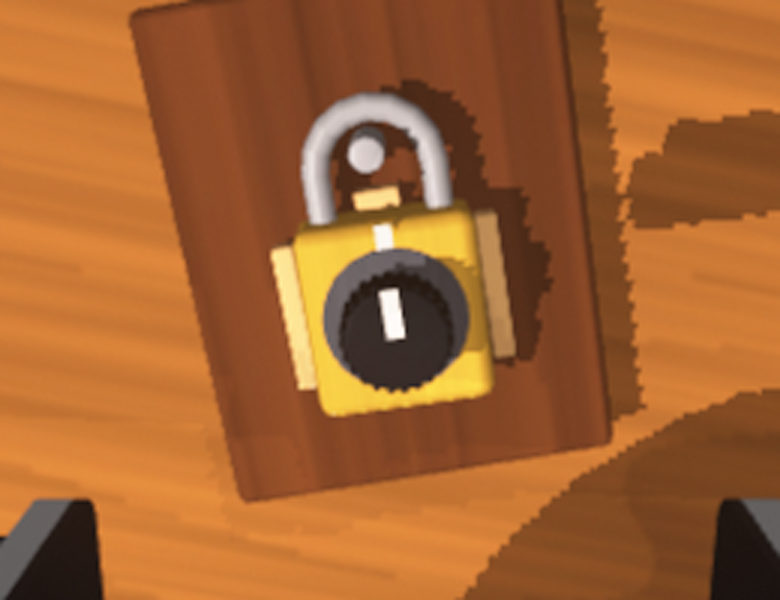

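The knob's mark, (397,338) to (389,290) in the crop, now lines up with the body's mark at (383,237). Next I'll work out the grasp pose.

```bash
python3 -c "
from h import *
c=dict(np.load('w3.npz'));f=lambda x,y,z:onz(c,311-130+x/3,133+y/3,z)
def a(p,q,z):
  d=f(*q,z)-f(*p,z);print(np.degrees(np.arctan2(d[1],d[0])).round(1),np.linalg.norm(d).round(1))
a((325,412),(297,232),44);a((493,393),(468,207),44);a((325,412),(490,393),44);a((300,228),(468,207),44)
a((397,338),(389,290),58.5);a((243,497),(133,15),20);a((608,440),(560,0),20);a((243,497),(608,440),20)
print(np.mean([f(x,y,44) for x,y in((325,412),(297,229),(493,393),(468,207))],0), f(398,330,58.5), f(366,150,46))
"
```

```text
18.9 47.4
20.4 48.8
-71.6 42.7
-71.2 41.3
20.7 11.9
21.1 135.1
20.7 121.6
-69.0 106.1
[ 525.58115511 -129.7944186    44.        ] [ 525.52578729 -130.13732888   58.5       ] [ 564.02551671 -114.56124287   46.        ]
```

Emit:
{"api": "play_rows", "payload": {
  "plan": [
    [0,0,-36,0.018,0.009,0.1,1],
    [0,0,-30,0,0,0.04,1],
    [0,0,-15,0,0,0,1],
    [0,0,0,0,0,0,1],
    [0,0,0,0,0,0,1]
  ]
}}

```text
time_s: 6.4
eef_pos: [525.2, -131.3, 68.8]
ee_rot: [0.0, 0.985, 0.174, 0.002]
force: [0.2, -0.5, 0.4]
grip_width: 0.996
```

```bash
python3 -c "from h import *; st()"
```

```text
6.4 [ 525.2 -131.3   68.8] yaw -1.2211 z [ 0.004  0.    -1.   ] [ 0.2 -0.5  0.4] [ 0.004 -0.015 -0.009] 0.996 [-0.46  0.53  1.64  0.    0.97  0.76]
```

Emit:
{"api": "play_rows", "payload": {
  "plan": [
    [0,1,-20,0,0,0,1],
    [0,0,-12,0,0,0,1],
    [0,0,-6,0,0,0,1],
    [0,0,0,0,0,0,0.5],
    [0,0,0,0,0,0,0.5]
  ]
}}

```text
time_s: 6.82
eef_pos: [527.5, -131.3, 33.7]
ee_rot: [0.002, 0.985, 0.172, 0.004]
force: [0.5, 0.0, -0.2]
grip_width: 0.759
```

```bash
python3 -c "from h import *; st()"
```

```text
6.8167 [ 527.5 -131.3   33.7] yaw -1.2241 z [ 0.009 -0.003 -1.   ] [ 0.5  0.  -0.2] [ 0.058 -0.028  0.043] 0.759 [-0.46  0.58  1.66  0.    0.89  0.76]
```

Emit:
{"api": "play_rows", "payload": {
  "plan": [
    [-2,1,-6,0.003,0.009,0.01,0.5],
    [0,0,0,0,0,0,0.5],
    [0,0,0,0,0,0,-0.3],
    [0,0,0,0,0,0,-0.3],
    [0,0,0,0,0,0,-0.3]
  ],
  "grip_force": 60
}}

```text
time_s: 7.23
eef_pos: [526.1, -130.3, 29.8]
ee_rot: [0.0, 0.984, 0.178, 0.001]
force: [0.2, -0.6, -3.9]
grip_width: 0.522
```

```bash
python3 -c "from h import *; st()"
```

```text
7.2333 [ 526.1 -130.3   29.8] yaw -1.2131 z [ 0.001  0.    -1.   ] [ 0.2 -0.6 -3.9] [-0.024  0.049  0.02 ] 0.522 [-0.46  0.59  1.66  0.    0.89  0.75]
```

Emit:
{"api": "play_rows", "payload": {
  "plan": [
    [0,0,0,0,0,0,-1],
    [0,0,0,0,0,0,-1],
    [0,0,0,0,0,0,-1],
    [0,0,1.5,0,0,0,-1],
    [0,0,0,0,0,0,-1]
  ],
  "grip_force": 80
}}

```text
time_s: 7.65
eef_pos: [525.8, -130.3, 31.1]
ee_rot: [0.0, 0.984, 0.178, 0.0]
force: [-0.1, -0.1, -3.2]
grip_width: 0.513
```

Emit:
{"api": "play_rows", "payload": {
  "plan": [
    [-3.7,-1.4,0,0,0,0,-1],
    [-3.7,-1.4,0,0,0,0,-1],
    [-3.7,-1.4,0,0,0,0,-1]
  ]
}}

```text
time_s: 7.9
eef_pos: [514.9, -134.4, 31.0]
ee_rot: [0.0, 0.984, 0.178, 0.001]
force: [2.0, 1.8, -4.9]
grip_width: 0.513
```

```bash
python3 -c "from h import *; st()"
```

```text
7.9 [ 514.9 -134.4   31. ] yaw -1.2129 z [ 0.003  0.    -1.   ] [ 2.   1.8 -4.9] [ 0.204 -0.424  0.003] 0.513 [-0.48  0.57  1.69  0.    0.88  0.74]
```

Emit:
{"api": "play_rows", "payload": {
  "plan": [
    [-3.7,-1.4,0,0,0,0,-1],
    [-3.7,-1.4,0,0,0,0,-1],
    [-2.5,-0.9,0,0,0,0,-1],
    [0,0,0,0,0,0,-1],
    [0,0,0,0,0,0,-1]
  ]
}}

```text
time_s: 8.32
eef_pos: [503.1, -138.8, 31.1]
ee_rot: [-0.0, 0.984, 0.177, 0.002]
force: [2.1, 0.9, -4.4]
grip_width: 0.515
```

```bash
python3 -c "
from h import *; st();c=cap('top','t2.png')
cv2.imwrite('pics/t2c.png',cv2.resize(c['img'][215:295,325:405],(560,560),interpolation=2))
c=cap('wrist');cv2.imwrite('pics/w4.png',c['img'])"
```

```text
8.3167 [ 503.1 -138.8   31.1] yaw -1.214 z [ 0.003  0.001 -1.   ] [ 2.1  0.9 -4.4] [ 0.185 -0.37   0.056] 0.515 [-0.49  0.55  1.72  0.    0.86  0.72]
```

View pics/w4.png

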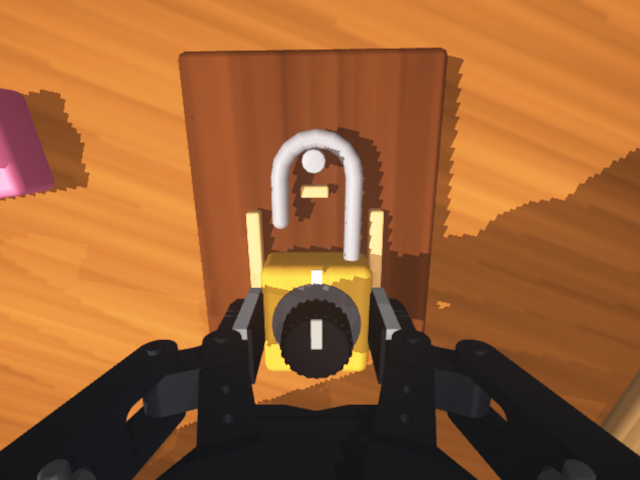

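The shackle is well open: one leg is out at (280,225) and the bend is against the peg at (313,160). Now I'll ease off the peg and lift.

Emit:
{"api": "play_rows", "payload": {
  "plan": [
    [0.7,0.3,0,0,0,0,-1],
    [0,0,6,0,0,0,-1],
    [0,0,8,0,0,0,-1],
    [0,0,10,0,0,0,-1],
    [0,0,15,0,0,0,-1]
  ]
}}

```text
time_s: 8.83
eef_pos: [501.9, -137.7, 70.2]
ee_rot: [-0.002, 0.984, 0.178, -0.002]
force: [0.8, 0.2, -3.6]
grip_width: 0.512
```

Emit:
{"api": "play_rows", "payload": {
  "plan": [
    [0,0,20,0,0,0,-1],
    [0,0,20,0,0,0,-1],
    [0,0,20,0,0,0,-1],
    [0,0,20,0,0,0,-1],
    [0,0,15,0,0,0,-1]
  ]
}}

```text
time_s: 9.25
eef_pos: [500.7, -137.4, 174.4]
ee_rot: [-0.001, 0.984, 0.178, -0.002]
force: [-0.4, -0.5, -3.3]
grip_width: 0.515
```

Emit:
{"api": "play_rows", "payload": {
  "plan": [
    [0,0,12,0,0,0,-1],
    [0,0,6,0,0,0,-1],
    [0,0,0,0,0,0,-1],
    [0,0,0,0,0,0,-1],
    [0,0,0,0,0,0,-1]
  ]
}}

```text
time_s: 9.67
eef_pos: [501.0, -137.7, 199.8]
ee_rot: [0.002, 0.984, 0.178, 0.001]
force: [-0.5, -0.1, -3.9]
grip_width: 0.51
```

```bash
python3 -c "
from h import *; st();c=cap('wrist');a=c['img']
d=cap('side')['img'][60:300,220:480];d=cv2.resize(d,(390,360))
cv2.imwrite('pics/f.png',np.hstack([cv2.resize(a[60:420,140:500],(360,360)),d]))"
```

```text
9.6667 [ 501.  -137.7  199.8] yaw -1.2126 z [ 0.003 -0.003 -1.   ] [-0.5 -0.1 -3.9] [-0.003  0.052  0.011] 0.51 [-0.49  0.33  1.57 -0.    1.25  0.72]
```

View pics/f.png

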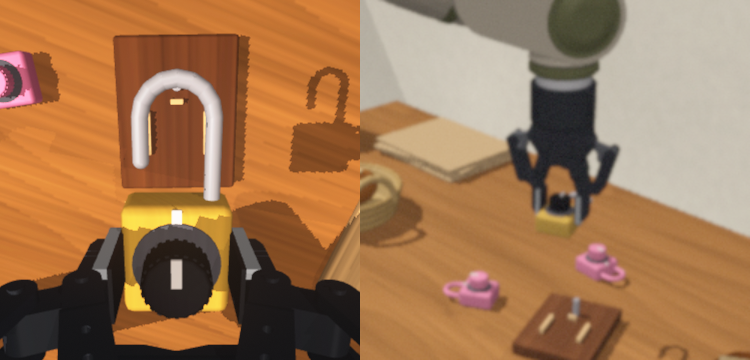

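The open lock is held up, level and clear of the stand. The wrist shows a steady 3.9 N and the speed is about zero, so I'm handing it in.

```bash
python3 -c "
from h import *; print(sense()['dq'].round(3)); print(ctrl.finish_job())"
```

```text
[-0.002  0.004  0.     0.002  0.001 -0.   ]
the job is handed in; nothing more can be done
None
```

I turned the dial 1.40 rad clockwise until its mark lined up with the body's mark. I then gripped the lock across its sides at 80 N, pulled it back about 24 mm and lifted it off the peg. The job was handed in with about 9.7 s on the robot's clock; the hand-in gives no verdict.

**Last checks:**
- **Dial:** in the wrist picture its mark pointed within about 1 degree of the lock's direction.
- **Shackle:** the pull was free, at about 2–3 N, and I estimate it is 22 mm open. The last picture shows it well out.
- **Holding:** the lock is level, with its centre at about 20 cm by calculation. It hangs clear of the stand with a load of about 3.9 N on the wrist, and the arm is still.
- **Basket, loaf board and jar:** the arm stayed away from them, but I did not measure their positions again.

No check failed. The one difference was in the lock's measured direction, which varied from about 19 to 22 degrees between views. I used 20.5.

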